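# Lock the sliding spice caddy with its bar

### The arm

A 6-joint arm with a two-finger parallel gripper is mounted at the origin on a cart in front of the work surface, level with it; the furniture and walls round the work are solid. World frame = base frame: x ahead of the robot, y to its left, z up, the work surface at z = 0. Lengths are in m, angles in rad, forces in N, time in s.
With the tool pointing down it reaches from about 0.3 to 0.875 m from the base axis. Payload 4.2 kg.
Tool frame: the origin (TCP) lies midway between the tips of the shut fingers; the grasp point (between the pads) lies pinch_z behind it (pinch_z is the distance from the TCP to the grasp point, in m); z points along the fingers, y is the direction in which the jaws open and shut (so a half turn about z gives the same grasp; the last joint's range is limited). The gripper opens to 85 mm and grips with 20 to 120 N. Pads are 22 mm wide; open, the fingers measure 114 mm over their backs; the gripper's body (76 mm by 85 mm) begins 54 mm behind the grasp point. The pads swing forward as they close: fully open they stand 13 mm farther back than shut.
Start: joints at [-1.216, 0.32, 1.565, -0, 1.257, -0.02], TCP at [0.211, -0.535, 0.231] pointing down, gripper open.
Joint ranges: [-3.11, 3.11], [-0.84, 2.01], [0.21, 2.61], [-1.34, 4.49], [0.05, 2.63], [-2.56, 2.56]. Speed limits (rad/s): [2.57, 2.57, 3.14, 3.14, 3.14, 3.14].

### API

Orientations are given as a unit quaternion [w, x, y, z].
In Python, from plant import get_state, grab_frame, finish_job, silhouettes, tip_of, pinch_z gives the robot as it stands.
- The arm moves only by the tool drive_tool, never from a script. Its argument "increments" is a list of rows, each an object with "rot": the turn, a rotation vector about the tool's x, y, z in degrees, a list of three; "travel": the shift along the tool's x, y, z in cm, a list of three; "grip": the opening, from -1 (shut) to 1 (fully open), so that 0 is half open. A call has 1 to 20 rows; each row is the pose to reach, as a shift and turn from the pose measured when the call began, along the tool's axes at that moment; what a row does not reach only later rows make up. A row lasts 1/10 s, in which the tool goes at most 50 mm and 8.59 degrees, less where a joint would pass 70% of its speed; a pose out of reach is approached as far as the arm can. A call with a gripper value outside its range is refused whole. The fingers move at their own pace and stop on an object; "squeeze" is the grip in N (left out, the last holds). Time passes only in rows, so rows that repeat a pose let the fingers close. It gives the time, the measured TCP pose, the force and the opening at its end, in the units of the state.
- get_state(): the state, without advancing time (a new reading comes with each control period).
- grab_frame(name): name is "side" or "top"; returns a dict with "color" (480x640x3 uint8, red, green, blue), "z_map" (480x640 float32, m along the optical axis (not along the pixel's ray), 0 where there is no reading), "fx", "fy", "cx", "cy" (pixels), "position" and "rotation" of the camera in the world. Camera axes: x right, y up, looking along -z (the intrinsics and any distortion apply to the point x, -y, -z); pixel columns grow to the right and rows downward; lengths in m; the calibration is good to about 2 mm. A picture is of the moment at which its call begins.
- finish_job(): hands the job in, once; it reports no verdict.
Trained networks look in a picture, given as the dict that the camera call returned (one of the last four; its "shot" number tells which), for a name from the list of things; names that differ only in an ending like _2 or _b are one class to them, and where a whole thing is asked for, a point or a joint stands for the part that bears it (a point fixed in the world has none). Each returns a list of dicts, best first, with "confidence" (0 to 1); they miss things now and then, are a little off and sometimes report something else, mostly with a low value. They report only what shows in the picture. A call takes as long as a camera call.
- silhouettes(picture, query): "region" (480x640 bool, what is visible of it).
- tip_of(picture, query): "at" ([x, y, z] in m, in world coordinates, good to about 4 mm: a listed point, or the origin of a listed thing).
The state is a dict: "t": time; "joint_positions": joint angles; "qd": joint speeds; "joint_torque": joint torques, N m; "tool_pos": TCP position; "tcp_rot": TCP orientation; "ft_force": force on the tool from outside, world axes, zero at the start; "torque": the same for the moment, N m; "opening": finger opening in m.
Only numpy, scipy, OpenCV 4.12 (cv2) and the standard library are available. Lean on these libraries where they do the work, as an engineer would, in place of code of your own. Each camera call takes 0.05 s, during which the arm holds its last target.

### The job

Lock the wooden spice caddy for carrying: slide its two trays into line and thread the steel bar leftwards through all the eyes until its head is fully home against the outer bracket and its tip shows beyond the far cheek. Do not force the bar: if it stops short, the left tray's hidden eye is out of line, so shift that tray a little and try again. Leave the tin, the salt shaker and the garlic alone.

Things in the scene. Friction and masses are not known exactly. Their poses are not given: they have to be found in the camera images.
- caddy: Fixed wooden frame. Origin on the worktop under the bar axis, midway between the cheeks; +x away from the robot, +y left, along the bar's push. Eyes (13 mm holes) at x=0, z=55 mm, in uprights 78 mm high, 50 mm wide: outer bracket y -190 to -170, right cheek -67 to -55, left (far) cheek 55 to 67 mm. Base x -82 to 132 mm, 10 mm thick, with an arm to the bracket; side rails 32 mm high.
- tray_right (a joint): Slide of the right tray along caddy x, m, -0.03 to 0.03, + away from the robot; at 0 its eye (13 mm hole, 12 mm plate centred at caddy y = -27 mm) is on the bar axis. Moves with about 2 N, stays where left.
- tray_left (a joint): Same for the left tray, plate at y = +27 mm, 52 mm wide. Its eye is in an insert under the cover, set firmly (40 N) up to 9 mm either side of the tray's middle, not measured: the value in line is somewhere in -0.009 to 0.009, found by feel. The bar's taper draws an eye up to 3.5 mm out into line with a few newtons; further out, the tip stops at the plate.
- tray_right_tab (a point): Centre of the upright grip tab on the right white tray: 14 (caddy x) x 22 (y) x 34 mm, from 84 to 118 mm above the worktop, 14 mm nearer the robot than the tray's middle. Tray 140 x 48 mm, cover top at 84 mm over the eye plate, a spice jar fixed in its rear (118 mm high, its front 44 mm behind the tray's middle).
- tray_left_tab (a point): The same on the left tray (tab centre 54 mm to the left when the trays are level).
- bar_head (a point): Centre of the outer (right) face of the bar's head, a steel disc 30 mm across, 10 mm thick, on the bar axis about 54 mm up, to be pushed along caddy +y. The bar is loose, lies in the outer bracket and right cheek, head about 118 mm short of home. Bears up to 40 N. Home: head's inner face on the bracket, this point at caddy y = -200 mm.
- bar_tip (a point): Tip of the steel bar, 10 mm thick, 260 mm from the head's inner face, last 12 mm tapering to 5 mm. In caddy y: starts near -48 mm, meets the right tray's plate at -33, the left tray's at +21, the far cheek at +55; +70 mm when home.
- bar: The same bar; origin on its axis at the head's inner face, +y along the bar to the tip.
- salt_shaker_mid (a point): Middle of the salt shaker, 44 mm across, 90 mm high: a bystander.
- garlic_mid (a point): Middle of the garlic bulb, 42 mm across, 53 mm high: a bystander.
- small_tin_mid (a point): Middle of the small tin, 58 mm across, 72 mm high: a bystander.

How it is judged:
By the outcome, as a careful person would: the job done as asked, in the order asked, and still so for the second after the job is handed in, with the robot touching nothing.
It also fails if it takes over 72 s, if anything falls off the work surface, if the arm or the gripper's body presses on something with over 40 N, if the wrist force passes 120 N, or if a joint passes its speed limit or range.

## Working session

There is one attempt and no reset: what is moved stays moved. The work goes in short steps, Python scripts to look and compute and a tool call to move; the robot and the scene stay as the last step left them, time stands still between calls to the robot, and variables do not carry over. Pictures are saved under pics/ and viewed, and the job is handed in when it is done.

Besides the shell and the picture viewer there is one more tool, called after "Request:" by a JSON object that holds its "method" and its "body", one argument or row to a line. drive_tool: Moves the arm, as the interface text tells. Its arguments: {"type":"object","properties":{"increments":{"type":"array","items":{"type":"object","properties":{"rot":{"type":"array","items":{"type":"number"}},"travel":{"type":"array","items":{"type":"number"}},"grip":{"type":"number"}}}},"squeeze":{"type":"number"}},"required":["increments"]}

```bash
ls; mkdir -p pics
python3 - <<'E'
from plant import *
import plant,cv2,pickle
print(get_state(), pinch_z)
for n in ("top","side"):
    f=grab_frame(n); cv2.imwrite(f"pics/{n}0.png",f["color"][:,:,::-1]); pickle.dump(f,open(f"{n}0.pkl","wb"))
    print(n,f["position"],f["rotation"],f["fx"],f["fy"],f["cx"],f["cy"],[k for k in f])
    for q in ["caddy","tray_right_tab","tray_left_tab","bar_head","bar_tip","bar","salt_shaker_mid","garlic_mid","small_tin_mid"]:
        print(q,[(d["at"],round(d["confidence"],2)) for d in tip_of(f,q)][:3])
E
```

```text
pics
{'t': 0.0, 'joint_positions': array([-1.21599595e+00,  3.20312811e-01,  1.56571469e+00,  1.22510104e-05,
        1.25736236e+00, -2.00098606e-02]), 'qd': array([ 0.00121879,  0.00172143,  0.00094316, -0.00050139,  0.00056196,
        0.00048151]), 'joint_torque': array([ 1.07770997e-03, -4.15522993e+01, -2.34161478e+01,  9.03373530e-05,
        8.22459231e-03, -1.33424759e-06]), 'tool_pos': array([ 0.2103368 , -0.5346308 ,  0.23045639]), 'tcp_rot': array([-8.87012433e-04,  9.82490951e-01,  1.86308140e-01, -1.43976320e-04]), 'ft_force': array([0.45014009, 0.04482284, 0.41023185]), 'torque': array([ 0.01267757,  0.01427516, -0.09364547]), 'opening': 0.08514132259129296} 0.0187
top [0.39288457 0.0908046  1.15447785] [-0.70024004 -0.06534149  0.05462629  0.7088091 ] 526.6011254874661 526.6011254874661 327.04973083825024 241.568079431593 ['color', 'z_map', 'fx', 'fy', 'cx', 'cy', 'position', 'rotation', 'shot']
caddy [([0.5521, 0.1318, 0.0001], 0.66)]
tray_right_tab [([0.5425, 0.1107, 0.1019], 0.68)]
tray_left_tab [([0.5118, 0.1675, 0.1038], 0.78)]
bar_head [([0.5261, -0.1845, 0.05],
[... 221 characters left out ...]

small_tin_mid [([0.6153, 0.3955, 0.0334], 0.94)]
side [0.28503104 0.95154662 0.86801958] [-0.14974886 -0.08154583  0.41372042  0.89429356] 603.0824083266915 603.0824083266915 320.3263728565363 239.5848895018058 ['color', 'z_map', 'fx', 'fy', 'cx', 'cy', 'position', 'rotation', 'shot']
caddy [([0.549, 0.1357, -0.001], 0.87)]
tray_right_tab [([0.5409, 0.1123, 0.098], 0.57)]
tray_left_tab [([0.5055, 0.1678, 0.1016], 0.84)]
bar_head [([0.5261, -0.1834, 0.0561], 0.6)]
bar_tip []
bar [([0.5254, -0.1724, 0.0536], 0.89)]
salt_shaker_mid [([0.7128, -0.1178, 0.0467], 0.55)]
garlic_mid [([0.4614, 0.3742, 0.0261], 0.66)]
small_tin_mid [([0.6091, 0.3978, 0.034], 0.93), ([0.5239, -0.1709, 0.0555], 0.27)]
```

View pics/top0.png

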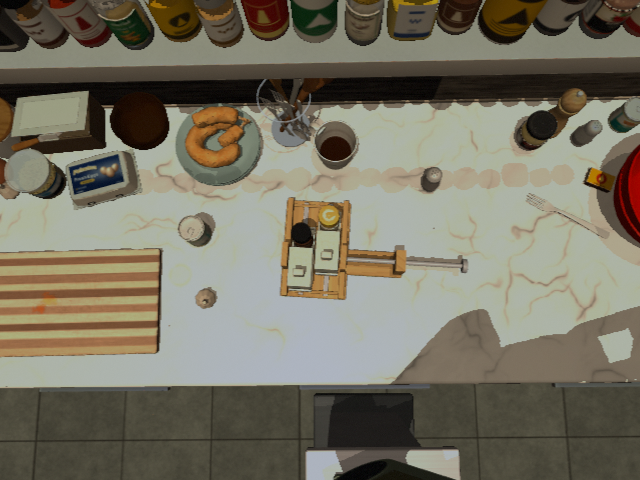

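View pics/side0.png

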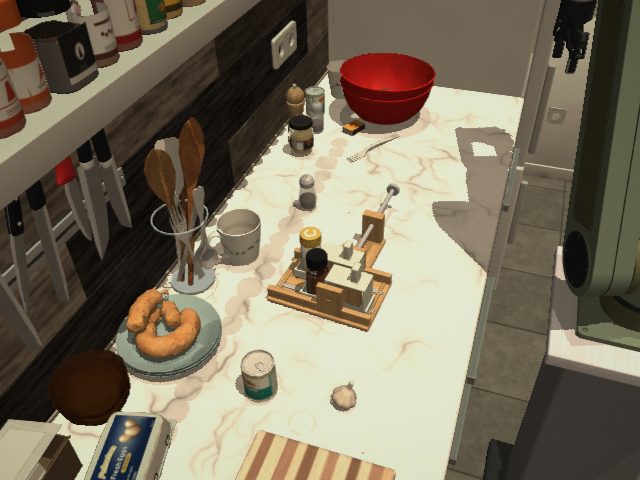

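```bash
cat > h.py <<'E'
import numpy as np,pickle
from scipy.spatial.transform import Rotation as R
def cloud(f):
    q=f["rotation"]; M=R.from_quat([q[1],q[2],q[3],q[0]]).as_matrix()
    v,u=np.mgrid[0:480,0:640]; z=f["z_map"]
    P=np.stack([(u-f["cx"])/f["fx"]*z,-(v-f["cy"])/f["fy"]*z,-z],-1)
    W=P@M.T+np.array(f["position"]); W[z==0]=np.nan
    return W
E
python3 - <<'E'
from h import *
import cv2
for n in ("top","side"):
    f=pickle.load(open(f"{n}0.pkl","rb")); W=cloud(f)
    X,Y,Z=W[...,0],W[...,1],W[...,2]
    print(n,"table z",np.nanmedian(Z[(abs(X-0.45)<.03)&(abs(Y-0.2)<.2)]))
    # tabs
    for nm,(x,y) in dict(r=(.541,.111),l=(.508,.168)).items():
        m=(abs(X-x)<.02)&(abs(Y-y)<.02)&(Z>.108)&(Z<.128)
        p=W[m]; print(nm,m.sum(),p.mean(0),p.min(0),p.max(0))
    m=(abs(X-.528)<.02)&(Y>-.165)&(Y<-.075)&(Z>.04)&(Z<.07)
    p=W[m]; c=np.polyfit(p[:,1],p[:,0],1); print("bar",m.sum(),c,np.degrees(np.arctan(c[0])),"x@-.12",np.polyval(c,-.12),p[:,2].max(), np.polyfit(p[:,1],p[:,2],1))
    m=(abs(X-.526)<.03)&(Y<-.165)&(Y>-.22)&(Z>.03)&(Z<.08); p=W[m]; print("head",m.sum(),p.mean(0),p.min(0),p.max(0))
    # uprights tops
    m=(X>.47)&(X<.62)&(Y>-.1)&(Y<.24)&(Z>.072)&(Z<.0815)
    p=W[m]; 
    mm=m.astype(np.uint8); k,l,s,c=cv2.connectedComponentsWithStats(mm)
    for i in range(1,k):
        if s[i,4]>15: q=W[l==i]; print("upr",s[i,4],q.mean(0),q.min(0),q.max(0))
    f2=f["color"]
    cx=slice(180,330)
t=pickle.load(open("top0.pkl","rb"))["color"][180:320,260:480,::-1]
cv2.imwrite("pics/topz.png",cv2.resize(t,None,fx=3.6,fy=3.6,interpolation=2))
t=pickle.load(open("side0.pkl","rb"))["color"][170:340,250:420,::-1]
cv2.imwrite("pics/sidez.png",cv2.resize(t,None,fx=3.5,fy=3.5,interpolation=2))
E
```

```text
top table z 0.00044917866062688105
r 82 [0.54495113 0.10698545 0.1173751 ] [0.5379363  0.09602212 0.10922395] [0.55207349 0.11804092 0.12226792]
l 81 [0.51128703 0.16384001 0.11698772] [0.50419635 0.1537692  0.11127845] [0.51884884 0.17403535 0.12281034]
bar 206 [0.07254469 0.5395073 ] 4.149236082712975 x@-.12 0.5308019321148046 0.06213213107365756 [0.00374018 0.05821206]
head 113 [ 0.52619206 -0.17681258  0.06226139] [ 0.51266041 -0.18595526  0.04713108] [ 0.54071659 -0.16519615  0.07179945]
upr 136 [0.55351111 0.19438928 0.07750172] [0.52981502 0.18718395 0.07267427] [0.57818459 0.20217731 0.08144031]
upr 136 [0.5450527  0.07311323 0.07808627] [0.52004881 0.06705329 0.07264235] [0.5700999  0.08014167 0.08148688]
upr 205 [ 0.53666359 -0.04542701  0.07797216] [ 0.51419164 -0.05667201  0.07217665] [ 0.55801722 -0.03475008  0.08147105]
side table z -0.0005379078442651064
r 79 [0.54489873 0.11394444 0.11497461] [0.53821739 0.1009583  0.10813653] [0.55316925 0.12488722 0.12026888]
l 87 [0.51140183 0.16912113 0.11481405] [0.50447382 0.15421613 0.10823299] [0.51998284 0.17895706 0.1197048 
[... 229 characters left out ...]
114  0.06874399]
upr 159 [ 0.53614668 -0.04036109  0.07653589] [ 0.51444561 -0.05498319  0.07208992] [ 0.55939964 -0.02628009  0.08086457]
upr 58 [0.53291577 0.07810937 0.07743783] [0.51972995 0.07011436 0.0721722 ] [0.54703164 0.09542649 0.08146492]
upr 20 [0.52038131 0.10276984 0.07784809] [0.51801283 0.08993847 0.07275684] [0.52399271 0.11534914 0.08146936]
upr 119 [0.5857552  0.17056596 0.07505222] [0.56278796 0.14843676 0.07209854] [0.61081309 0.18530756 0.08148263]
upr 45 [0.48718321 0.17088699 0.07693145] [0.48489948 0.14350914 0.07219155] [0.49062266 0.19388584 0.08130223]
upr 184 [0.55428192 0.19857185 0.07631416] [0.52950499 0.18503087 0.07209513] [0.57992318 0.20667586 0.08143862]
```

View pics/topz.png

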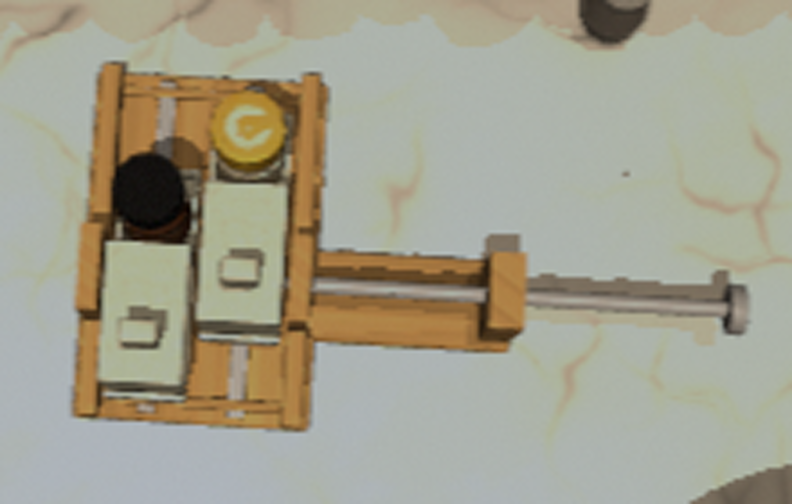

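View pics/sidez.png

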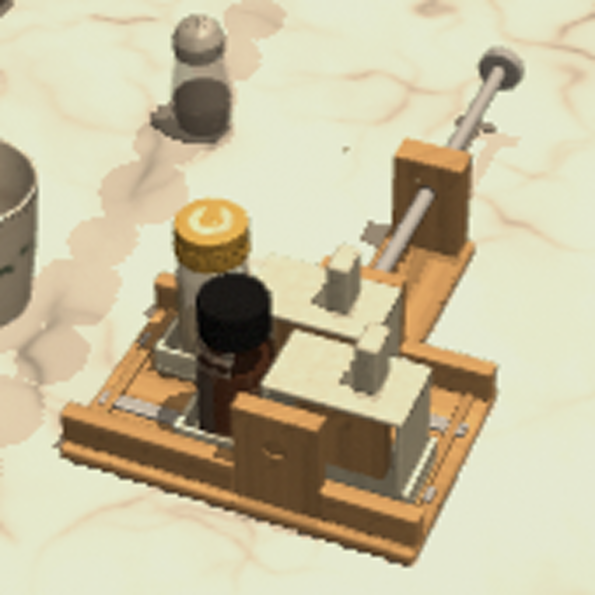

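```bash
cat >> h.py <<'E'
O=np.array([.5493,.1338]); TH=np.radians(-4.05)
ux=np.array([np.cos(TH),np.sin(TH)]); uy=np.array([-np.sin(TH),np.cos(TH)])
def cw(x,y,z): return np.r_[O+x*ux+y*uy,z]
# tool: y along caddy x, z down, x along +caddy y
RT=np.stack([np.r_[uy,0],np.r_[ux,0],[0,0,-1.]],1)
def go(*targets):
    from plant import get_state
    s=get_state(); q=s["tcp_rot"]; M=R.from_quat([q[1],q[2],q[3],q[0]]).as_matrix()
    d=M.T@RT; print("rot",np.round(np.degrees(R.from_matrix(d).as_rotvec()),2))
    p=s["tool_pos"]; r=p[:2]-O
    print("t",round(s["t"],2),"tcp caddy",np.round([r@ux*1e3,r@uy*1e3,p[2]*1e3],1),"open",round(s["opening"]*1e3,1),"F caddy",np.round([s["ft_force"][:2]@ux,s["ft_force"][:2]@uy,s["ft_force"][2]],1))
    for t in targets: print(t,"travel cm",np.round(M.T@(cw(*t)-p)*100,2))
E
python3 -c "
from h import *
go((-.0025,-.027,.20),(-.0025,-.027,.092))"
```

```text
rot [ 1.000e-02  0.000e+00 -6.448e+01]
t 1.0 tcp caddy [-290.7 -691.2  231.3] open 85.3 F caddy [ 0.5  0.8 -0.5]
(-0.0025, -0.027, 0.2) travel cm [ 54.62 -47.52   3.13]
(-0.0025, -0.027, 0.092) travel cm [ 54.62 -47.52  13.93]
```

Request:
{"method": "drive_tool", "body": {
  "increments": [
    {"travel": [54.62, -47.52, 3.1], "rot": [0, 0, -64.5], "grip": 0.06},
    {"travel": [54.62, -47.52, 3.1], "rot": [0, 0, -64.5], "grip": 0.06},
    {"travel": [54.62, -47.52, 3.1], "rot": [0, 0, -64.5], "grip": 0.06},
    {"travel": [54.62, -47.52, 3.1], "rot": [0, 0, -64.5], "grip": 0.06},
    {"travel": [54.62, -47.52, 3.1], "rot": [0, 0, -64.5], "grip": 0.06},
    {"travel": [54.62, -47.52, 3.1], "rot": [0, 0, -64.5], "grip": 0.06},
    {"travel": [54.62, -47.52, 3.1], "rot": [0, 0, -64.5], "grip": 0.06},
    {"travel": [54.62, -47.52, 3.1], "rot": [0, 0, -64.5], "grip": 0.06},
    {"travel": [54.62, -47.52, 3.1], "rot": [0, 0, -64.5], "grip": 0.06},
    {"travel": [54.62, -47.52, 3.1], "rot": [0, 0, -64.5], "grip": 0.06},
    {"travel": [54.62, -47.52, 3.1], "rot": [0, 0, -64.5], "grip": 0.06},
    {"travel": [54.62, -47.52, 3.1], "rot": [0, 0, -64.5], "grip": 0.06},
    {"travel": [54.62, -47.52, 3.1], "rot": [0, 0, -64.5], "grip": 0.06},
    {"travel": [54.62, -47.52, 3.1], "rot": [0, 0, -64.5], "grip": 0.06},
    {"travel": [54.62, -47.52, 3.1], "rot": [0, 0, -64.5], "grip": 0.06},
    {"travel": [54.62, -47.52, 3.1], "rot": [0, 0, -64.5], "grip": 0.06},
    {"travel": [54.62, -47.52, 3.1], "rot": [0, 0, -64.5], "grip": 0.06},
    {"travel": [54.62, -47.52, 3.1], "rot": [0, 0, -64.5], "grip": 0.06},
    {"travel": [54.62, -47.52, 3.1], "rot": [0, 0, -64.5], "grip": 0.06},
    {"travel": [54.62, -47.52, 3.1], "rot": [0, 0, -64.5], "grip": 0.06}
  ]
}}

```text
t: 3.0
tool_pos: [0.5446, 0.1061, 0.2006]
tcp_rot: [0.0, 0.732, 0.681, 0.0]
ft_force: [-0.5, -0.2, 1.1]
opening: 0.0449
```

```bash
python3 -c "
from h import *
from plant import *
import cv2
go((-.0025,-.027,.20),(-.0025,-.027,.092))
for n in ('side','top'):
  f=grab_frame(n); cv2.imwrite('pics/a_%s.png'%n,f['color'][:,:,::-1])
"
```

```text
rot [ 0.02  0.01 -0.06]
t 3.0 tcp caddy [ -2.8 -28.  200.6] open 44.9 F caddy [-0.5 -0.3  1.1]
(-0.0025, -0.027, 0.2) travel cm [0.1  0.03 0.06]
(-0.0025, -0.027, 0.092) travel cm [ 0.1   0.02 10.86]
```

View pics/a_side.png

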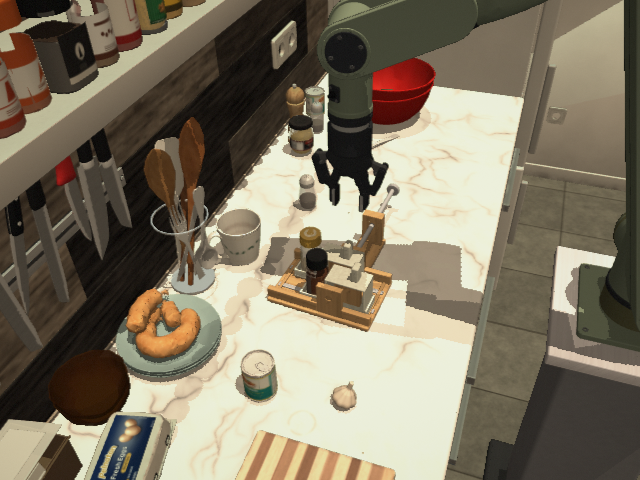

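Request:
{"method": "drive_tool", "body": {
  "increments": [
    {"travel": [0.1, 0.03, 4], "grip": 0.06},
    {"travel": [0.1, 0.03, 7.5], "grip": 0.06},
    {"travel": [0.1, 0.03, 9.5], "grip": 0.06},
    {"travel": [0.1, 0.03, 10.6], "grip": 0.06},
    {"travel": [0.1, 0.03, 10.6], "grip": 0.06},
    {"travel": [0.1, 0.03, 10.6], "grip": -1},
    {"travel": [0.1, 0.03, 10.6], "grip": -1},
    {"travel": [0.1, 0.03, 10.6], "grip": -1},
    {"travel": [0.1, 0.03, 10.6], "grip": -1},
    {"travel": [0.1, 0.03, 10.6], "grip": -1},
    {"travel": [0.1, 0.03, 10.6], "grip": -1}
  ],
  "squeeze": 25
}}

```text
schema error: expected keys rot, travel, grip
```

```bash
python3 -c "
from h import *
go((-.014,-.027,.094))
"
```

```text
rot [ 0.02  0.   -0.04]
t 3.1 tcp caddy [ -2.6 -27.7 200.6] open 45.3 F caddy [-0.8 -0.1 -1.1]
(-0.014, -0.027, 0.094) travel cm [ 0.07 -1.14 10.66]
```

Request:
{"method": "drive_tool", "body": {
  "increments": [
    {"rot": [0, 0, 0], "travel": [0.1, 0.03, 4], "grip": 0.06},
    {"rot": [0, 0, 0], "travel": [0.1, 0.03, 7.5], "grip": 0.06},
    {"rot": [0, 0, 0], "travel": [0.1, 0.03, 9.5], "grip": 0.06},
    {"rot": [0, 0, 0], "travel": [0.1, 0.03, 10.6], "grip": 0.06},
    {"rot": [0, 0, 0], "travel": [0.1, 0.03, 10.6], "grip": 0.06},
    {"rot": [0, 0, 0], "travel": [0.1, 0.03, 10.6], "grip": -1},
    {"rot": [0, 0, 0], "travel": [0.1, 0.03, 10.6], "grip": -1},
    {"rot": [0, 0, 0], "travel": [0.1, 0.03, 10.6], "grip": -1},
    {"rot": [0, 0, 0], "travel": [0.1, 0.03, 10.6], "grip": -1},
    {"rot": [0, 0, 0], "travel": [0.1, 0.03, 10.6], "grip": -1},
    {"rot": [0, 0, 0], "travel": [0.1, 0.03, 10.6], "grip": -1}
  ],
  "squeeze": 25
}}

```text
t: 4.2
tool_pos: [0.5459, 0.1075, 0.096]
tcp_rot: [0.001, 0.732, 0.681, 0.001]
ft_force: [-0.5, -0.0, 5.7]
opening: 0.0134
```

```bash
python3 -c "
from h import *
go((-.014,-.027,.094))
"
```

```text
rot [ 0.16 -0.03 -0.04]
t 4.2 tcp caddy [ -1.6 -26.5  96. ] open 13.4 F caddy [-0.5 -0.   5.7]
(-0.014, -0.027, 0.094) travel cm [-0.05 -1.24  0.2 ]
```

Request:
{"method": "drive_tool", "body": {
  "increments": [
    {"rot": [0, 0, 0], "travel": [0, -0.5, 0], "grip": -1},
    {"rot": [0, 0, 0], "travel": [0, -1.0, 0], "grip": -1},
    {"rot": [0, 0, 0], "travel": [0, -1.24, 0], "grip": -1},
    {"rot": [0, 0, 0], "travel": [0, -1.24, 0], "grip": -1},
    {"rot": [0, 0, 0], "travel": [0, -1.24, 0], "grip": -1},
    {"rot": [0, 0, 0], "travel": [0, -1.24, 0], "grip": -1}
  ]
}}

```text
t: 4.8
tool_pos: [0.5328, 0.1084, 0.0961]
tcp_rot: [0.0, 0.732, 0.681, 0.001]
ft_force: [-1.7, 0.2, 1.7]
opening: 0.0135
```

```bash
python3 -c "
from h import *
go((-.014,-.027,.094))
"
```

```text
rot [ 0.07 -0.03 -0.04]
t 4.8 tcp caddy [-14.7 -26.5  96.1] open 13.5 F caddy [-1.7  0.1  1.7]
(-0.014, -0.027, 0.094) travel cm [-0.05  0.07  0.21]
```

Request:
{"method": "drive_tool", "body": {
  "increments": [
    {"rot": [0, 0, 0], "travel": [0, 0.08, 0], "grip": -1},
    {"rot": [0, 0, 0], "travel": [0, 0.08, 0], "grip": -1},
    {"rot": [0, 0, 0], "travel": [0, 0.08, 0], "grip": 0.06},
    {"rot": [0, 0, 0], "travel": [0, 0.08, 0], "grip": 0.06},
    {"rot": [0, 0, 0], "travel": [0, 0.08, 0], "grip": 0.06},
    {"rot": [0, 0, 0], "travel": [0, 0.08, -3.5], "grip": 0.06},
    {"rot": [0, 0, 0], "travel": [0, 0.08, -6], "grip": 0.06},
    {"rot": [0, 0, 0], "travel": [3, -1.5, -6], "grip": 0.06},
    {"rot": [0, 0, 0], "travel": [5.35, -2.53, -6], "grip": 0.06},
    {"rot": [0, 0, 0], "travel": [5.35, -2.53, -6], "grip": 0.06},
    {"rot": [0, 0, 0], "travel": [5.35, -2.53, -6], "grip": 0.06}
  ]
}}

```text
t: 5.9
tool_pos: [0.5114, 0.1637, 0.1561]
tcp_rot: [0.001, 0.731, 0.682, 0.001]
ft_force: [-0.2, 1.0, 0.3]
opening: 0.0449
```

```bash
python3 -c "
from h import *
go((-.040,.027,.095))
from plant import *
f=grab_frame('top');W=cloud(f);X,Y,Z=W[...,0],W[...,1],W[...,2]
import cv2;cv2.imwrite('pics/b_top.png',cv2.resize(f['color'][180:320,260:480,::-1],None,fx=3.6,fy=3.6))
"
```

```text
rot [ 0.1  -0.01  0.03]
t 5.9 tcp caddy [-39.9  27.1 156.1] open 44.9 F caddy [-0.2  1.   0.3]
(-0.04, 0.027, 0.095) travel cm [-0.01 -0.02  6.11]
```

View pics/b_top.png

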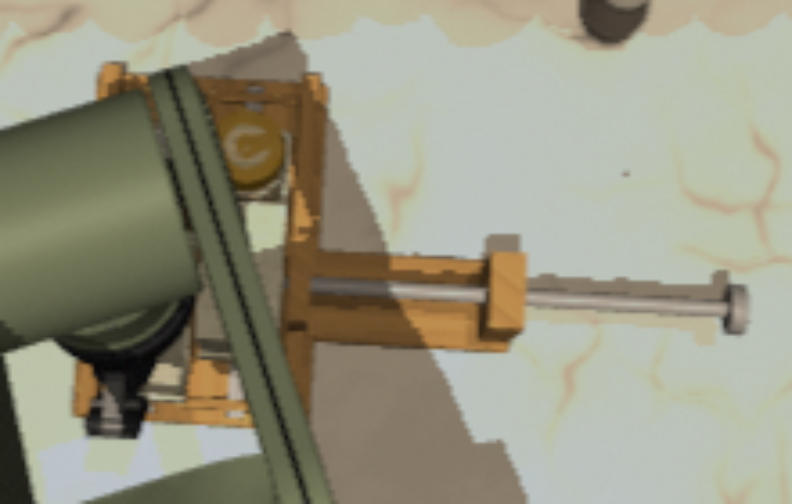

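Request:
{"method": "drive_tool", "body": {
  "increments": [
    {"rot": [0, 0, 0], "travel": [0, 0, 3.5], "grip": 0.06},
    {"rot": [0, 0, 0], "travel": [0, 0, 5.5], "grip": 0.06},
    {"rot": [0, 0, 0], "travel": [0, 0, 6], "grip": 0.06},
    {"rot": [0, 0, 0], "travel": [0, 0, 6], "grip": -1},
    {"rot": [0, 0, 0], "travel": [0, 0, 6], "grip": -1},
    {"rot": [0, 0, 0], "travel": [0, 0, 6], "grip": -1},
    {"rot": [0, 0, 0], "travel": [0, 0, 6], "grip": -1},
    {"rot": [0, 0, 0], "travel": [0, 0, 6], "grip": -1},
    {"rot": [0, 0, 0], "travel": [0, 0.8, 6], "grip": -1},
    {"rot": [0, 0, 0], "travel": [0, 1.6, 6], "grip": -1},
    {"rot": [0, 0, 0], "travel": [0, 2.3, 6], "grip": -1},
    {"rot": [0, 0, 0], "travel": [0, 2.58, 6], "grip": -1},
    {"rot": [0, 0, 0], "travel": [0, 2.58, 6], "grip": -1},
    {"rot": [0, 0, 0], "travel": [0, 2.58, 6], "grip": -1},
    {"rot": [0, 0, 0], "travel": [0, 2.58, 6], "grip": -1}
  ]
}}

```text
t: 7.45
tool_pos: [0.5383, 0.1612, 0.097]
tcp_rot: [0.001, 0.732, 0.682, 0.001]
ft_force: [0.5, -3.9, 4.4]
opening: 0.0131
```

```bash
python3 -c "
from h import *
go((-.014,.027,.095))
"
```

```text
rot [ 0.23 -0.   -0.01]
t 7.45 tcp caddy [-12.9  26.5  97. ] open 13.1 F caddy [ 0.8 -3.9  4.4]
(-0.014, 0.027, 0.095) travel cm [ 0.05 -0.11  0.2 ]
```

Request:
{"method": "drive_tool", "body": {
  "increments": [
    {"rot": [0, 0, 0], "travel": [0, -0.11, 0], "grip": -1},
    {"rot": [0, 0, 0], "travel": [0, -0.11, 0], "grip": -1},
    {"rot": [0, 0, 0], "travel": [0, -0.11, 0], "grip": 0.06},
    {"rot": [0, 0, 0], "travel": [0, -0.11, 0], "grip": 0.06},
    {"rot": [0, 0, 0], "travel": [0, -0.11, 0], "grip": 0.06},
    {"rot": [0, 0, 0], "travel": [0, -0.11, -3.5], "grip": 0.06},
    {"rot": [0, 0, 0], "travel": [0, -0.11, -7], "grip": -0.5},
    {"rot": [0, 0, 0], "travel": [-37.6, 1.3, -7], "grip": -1},
    {"rot": [0, 0, 0], "travel": [-37.6, 1.3, -7], "grip": -1},
    {"rot": [0, 0, 0], "travel": [-37.6, 1.3, -7], "grip": -1},
    {"rot": [0, 0, 0], "travel": [-37.6, 1.3, -7], "grip": -1},
    {"rot": [0, 0, 0], "travel": [-37.6, 1.3, -7], "grip": -1},
    {"rot": [0, 0, 0], "travel": [-37.6, 1.3, -7], "grip": -1},
    {"rot": [0, 0, 0], "travel": [-37.6, 1.3, -7], "grip": -1},
    {"rot": [0, 0, 0], "travel": [-37.6, 1.3, -7], "grip": -1},
    {"rot": [0, 0, 0], "travel": [-37.6, 1.3, -7], "grip": -1},
    {"rot": [0, 0, 0], "travel": [-37.6, 1.3, -7], "grip": -1}
  ]
}}

```text
t: 9.15
tool_pos: [0.5241, -0.2147, 0.1668]
tcp_rot: [0.001, 0.732, 0.681, 0.002]
ft_force: [0.0, 0.7, 0.2]
opening: 0.0002
```

```bash
python3 -c "
from h import *
go((0,-.35,.036))
from plant import *
import cv2
f=grab_frame('top');W=cloud(f);X,Y,Z=W[...,0],W[...,1],W[...,2]
cv2.imwrite('pics/c_top.png',cv2.resize(f['color'][180:320,260:480,::-1],None,fx=3.6,fy=3.6))
for nm,c in dict(r=(-.014,-.027,0),l=(-.014,.027,0)).items():
    x,y,_=cw(*c); m=(abs(X-x)<.02)&(abs(Y-y)<.02)&(Z>.108)&(Z<.128); d=W[m].mean(0)[:2]-O; print(nm,m.sum(),'tray',d@ux*1e3+14,d@uy*1e3)
"
```

```text
rot [ 0.2  -0.06 -0.09]
t 9.15 tcp caddy [  -0.5 -349.4  166.8] open 0.2 F caddy [-0.   0.7  0.2]
(0, -0.35, 0.036) travel cm [-0.08  0.   13.08]
r 77 tray 0.4690073657341163 -26.777461794392906
l 76 tray 1.1206579154675929 26.87180949199485
```

View pics/c_top.png

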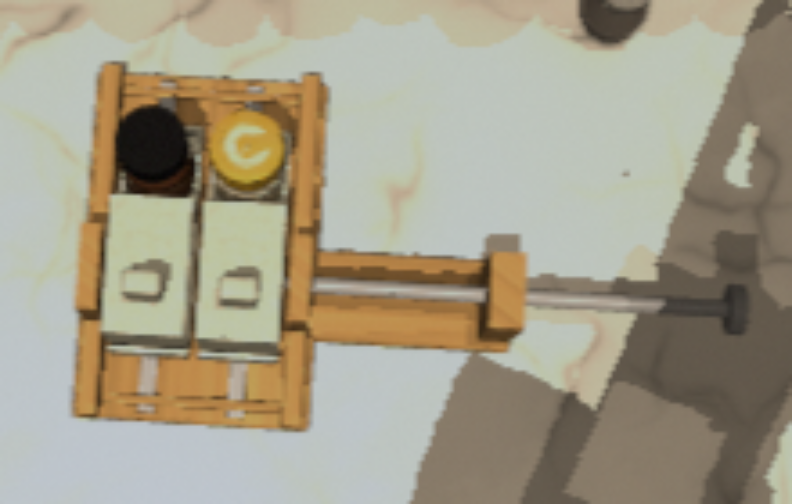

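Request:
{"method": "drive_tool", "body": {
  "increments": [
    {"rot": [0, 0, 0], "travel": [0, 0, 5], "grip": -1},
    {"rot": [0, 0, 0], "travel": [0, 0, 9.5], "grip": -1},
    {"rot": [0, 0, 0], "travel": [0, 0, 12.5], "grip": -1},
    {"rot": [0, 0, 0], "travel": [0, 0, 13.0], "grip": -1},
    {"rot": [0, 0, 0], "travel": [0, 0, 13.0], "grip": -1},
    {"rot": [0, 0, 0], "travel": [0.8, 0, 13.0], "grip": -1},
    {"rot": [0, 0, 0], "travel": [1.4, 0, 13.0], "grip": -1},
    {"rot": [0, 0, 0], "travel": [2.0, 0, 13.0], "grip": -1},
    {"rot": [0, 0, 0], "travel": [2.5, 0, 13.0], "grip": -1},
    {"rot": [0, 0, 0], "travel": [3.0, 0, 13.0], "grip": -1}
  ]
}}

```text
t: 10.2
tool_pos: [0.5272, -0.1837, 0.0375]
tcp_rot: [0.002, 0.732, 0.682, 0.002]
ft_force: [-0.5, -1.7, 0.7]
opening: -0.0001
```

```bash
python3 -c "
from h import *
go((0,-.275,.036))
from plant import *
import cv2
f=grab_frame('side')
cv2.imwrite('pics/d_side.png',cv2.resize(f['color'][100:340,220:460,::-1],None,fx=2.5,fy=2.5))
"
```

```text
rot [ 0.28 -0.02  0.01]
t 10.2 tcp caddy [   0.4 -318.2   37.5] open -0.1 F caddy [-0.3 -1.7  0.7]
(0, -0.275, 0.036) travel cm [ 4.32 -0.04  0.15]
```

View pics/d_side.png

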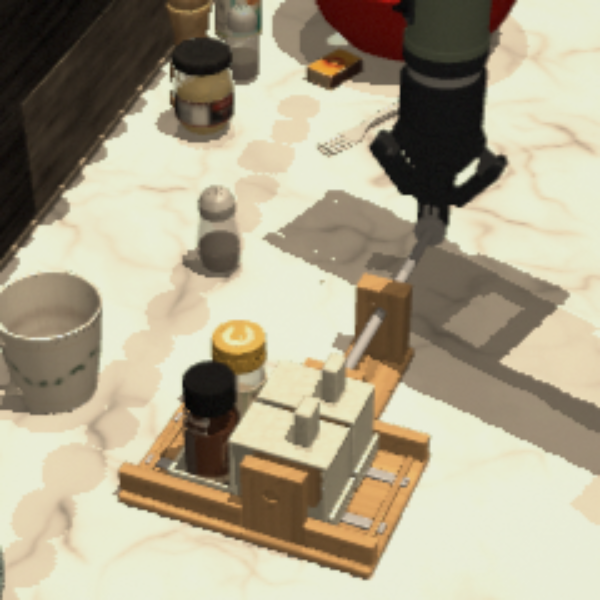

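Request:
{"method": "drive_tool", "body": {
  "increments": [
    {"rot": [0, 0, 0], "travel": [0.5, -0.04, 0.1], "grip": -1},
    {"rot": [0, 0, 0], "travel": [1, -0.04, 0.1], "grip": -1},
    {"rot": [0, 0, 0], "travel": [1.3, -0.04, 0.1], "grip": -1},
    {"rot": [0, 0, 0], "travel": [1.6, -0.04, 0.1], "grip": -1},
    {"rot": [0, 0, 0], "travel": [1.9, -0.04, 0.1], "grip": -1}
  ]
}}

```text
t: 10.75
tool_pos: [0.528, -0.1638, 0.0363]
tcp_rot: [0.001, 0.732, 0.682, 0.002]
ft_force: [-0.2, -1.2, 1.0]
opening: -0.0001
```

Request:
{"method": "drive_tool", "body": {
  "increments": [
    {"rot": [0, 0, 0], "travel": [0.5, 0, 0], "grip": -1},
    {"rot": [0, 0, 0], "travel": [0.9, 0, 0], "grip": -1},
    {"rot": [0, 0, 0], "travel": [1.3, 0, 0], "grip": -1},
    {"rot": [0, 0, 0], "travel": [1.7, 0, 0], "grip": -1},
    {"rot": [0, 0, 0], "travel": [2.1, 0, 0], "grip": -1}
  ]
}}

```text
t: 11.25
tool_pos: [0.5296, -0.1425, 0.0364]
tcp_rot: [0.001, 0.732, 0.682, 0.002]
ft_force: [-0.1, -1.6, 1.2]
opening: 0.0002
```

```bash
python3 -c "
from h import *
go((0,-.26,.036))"
```

```text
rot [ 0.25 -0.06  0.02]
t 11.25 tcp caddy [-1.00e-01 -2.77e+02  3.64e+01] open 0.2 F caddy [ 0.  -1.6  1.2]
(0, -0.26, 0.036) travel cm [1.7  0.01 0.04]
```

Request:
{"method": "drive_tool", "body": {
  "increments": [
    {"rot": [0, 0, 0], "travel": [0.4, 0, 0], "grip": -1},
    {"rot": [0, 0, 0], "travel": [0.8, 0, 0], "grip": -1},
    {"rot": [0, 0, 0], "travel": [1.1, 0, 0], "grip": -1},
    {"rot": [0, 0, 0], "travel": [1.3, 0, 0], "grip": -1}
  ]
}}

```text
t: 11.65
tool_pos: [0.5304, -0.1292, 0.0363]
tcp_rot: [0.001, 0.731, 0.682, 0.002]
ft_force: [-0.7, -0.8, -0.1]
opening: 0.0
```

Request:
{"method": "drive_tool", "body": {
  "increments": [
    {"rot": [0, 0, 0], "travel": [0.2, 0, 0], "grip": -1},
    {"rot": [0, 0, 0], "travel": [0.4, 0, 0], "grip": -1},
    {"rot": [0, 0, 0], "travel": [0.6, 0, 0], "grip": -1}
  ]
}}

```text
t: 11.95
tool_pos: [0.5307, -0.1231, 0.0362]
tcp_rot: [0.001, 0.732, 0.682, 0.002]
ft_force: [-0.5, 0.2, -0.0]
opening: 0.0001
```

Request:
{"method": "drive_tool", "body": {
  "increments": [
    {"rot": [0, 0, 0], "travel": [0.2, 0, 0], "grip": -1},
    {"rot": [0, 0, 0], "travel": [0.4, 0, 0], "grip": -1},
    {"rot": [0, 0, 0], "travel": [0.4, 0, 0], "grip": -1}
  ]
}}

```text
t: 12.25
tool_pos: [0.5309, -0.1187, 0.0362]
tcp_rot: [0.001, 0.731, 0.682, 0.002]
ft_force: [0.4, 0.4, -0.4]
opening: -0.0002
```

```bash
python3 -c "
from h import *
go((0,-.26,.036))"
```

```text
rot [ 0.2  -0.09  0.03]
t 12.25 tcp caddy [  -0.5 -253.2   36.2] open -0.2 F caddy [ 0.4  0.4 -0.4]
(0, -0.26, 0.036) travel cm [-0.68  0.05  0.02]
```

```bash
python3 -c "
from h import *
from plant import *
import cv2
for n in ('top','side'):
    f=grab_frame(n)
    c=f['color'][:,:,::-1]; c=c[180:320,260:480] if n=='top' else c[140:340,250:450]
    cv2.imwrite('pics/e_%s.png'%n,cv2.resize(c,None,fx=3,fy=3))
    for q in ('bar_head','bar'):
        for d in tip_of(f,q)[:2]:
            p=np.array(d['at']); r=p[:2]-O; print(n,q,np.round([r@ux*1e3,r@uy*1e3,p[2]*1e3],1),d['confidence'])
"
```

```text
top bar_head [  -3.6 -241.7   53.7] 0.56
top bar [   3.2 -231.7   53.2] 0.65
top bar [-11.  -24.5 101.3] 0.48
side bar_head [  -2.1 -243.8   54.8] 0.66
```

View pics/e_side.png

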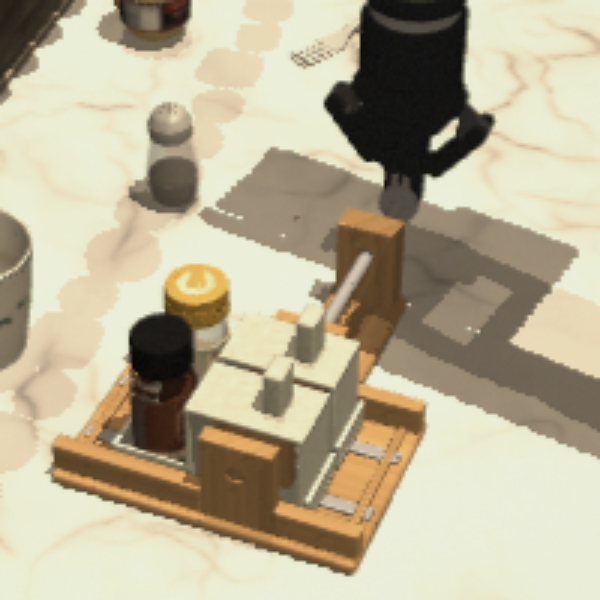

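View pics/e_top.png

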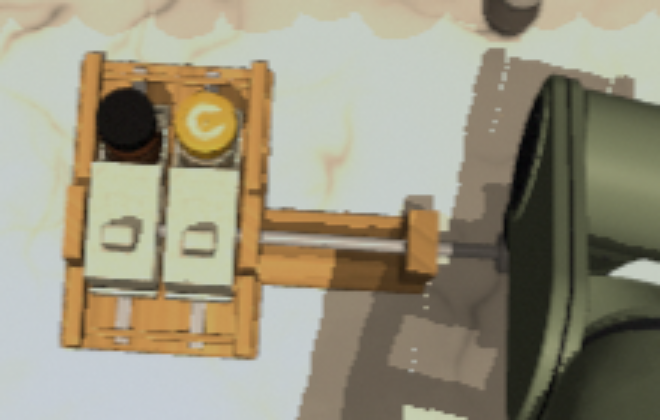

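Request:
{"method": "drive_tool", "body": {
  "increments": [
    {"rot": [0, 0, 0], "travel": [0.2, 0, 0], "grip": -1},
    {"rot": [0, 0, 0], "travel": [0.4, 0, 0], "grip": -1},
    {"rot": [0, 0, 0], "travel": [0.4, 0, 0], "grip": -1}
  ]
}}

```text
t: 12.85
tool_pos: [0.5312, -0.1148, 0.0362]
tcp_rot: [0.001, 0.731, 0.682, 0.002]
ft_force: [0.5, 1.1, 0.3]
opening: 0.0002
```

Request:
{"method": "drive_tool", "body": {
  "increments": [
    {"rot": [0, 0, 0], "travel": [0.2, 0, 0], "grip": -1},
    {"rot": [0, 0, 0], "travel": [0.4, 0, 0], "grip": -1},
    {"rot": [0, 0, 0], "travel": [0.4, 0, 0], "grip": -1}
  ]
}}

```text
t: 13.15
tool_pos: [0.5314, -0.1105, 0.0362]
tcp_rot: [0.001, 0.731, 0.682, 0.002]
ft_force: [0.6, 0.9, 0.5]
opening: 0.0001
```

Request:
{"method": "drive_tool", "body": {
  "increments": [
    {"rot": [0, 0, 0], "travel": [0.3, 0, 0], "grip": -1},
    {"rot": [0, 0, 0], "travel": [0.6, 0, 0], "grip": -1},
    {"rot": [0, 0, 0], "travel": [0.8, 0, 0], "grip": -1},
    {"rot": [0, 0, 0], "travel": [0.8, 0, 0], "grip": -1}
  ]
}}

```text
t: 13.55
tool_pos: [0.532, -0.102, 0.0362]
tcp_rot: [0.001, 0.731, 0.682, 0.002]
ft_force: [-0.1, -0.5, 0.4]
opening: -0.0002
```

```bash
python3 -c "
from h import *
from plant import *
import cv2
go()
for n in ('top','side'):
    f=grab_frame(n)
    c=f['color'][:,:,::-1]; c=c[180:320,260:480] if n=='top' else c[140:340,250:450]
    cv2.imwrite('pics/f_%s.png'%n,cv2.resize(c,None,fx=3,fy=3))
    for q in ('bar_head','bar','bar_tip'):
        for d in tip_of(f,q)[:2]:
            p=np.array(d['at']); r=p[:2]-O; print(n,q,np.round([r@ux*1e3,r@uy*1e3,p[2]*1e3],1),d['confidence'])
"
```

```text
rot [ 0.19 -0.11  0.05]
t 13.55 tcp caddy [  -0.6 -236.4   36.2] open -0.2 F caddy [-0.  -0.5  0.4]
top bar_head [   0.6 -228.1   51.8] 0.7
top bar [  -4.5 -214.4   51.9] 0.52
side bar_head [  -3.8 -227.8   55.7] 0.49
```

View pics/f_side.png

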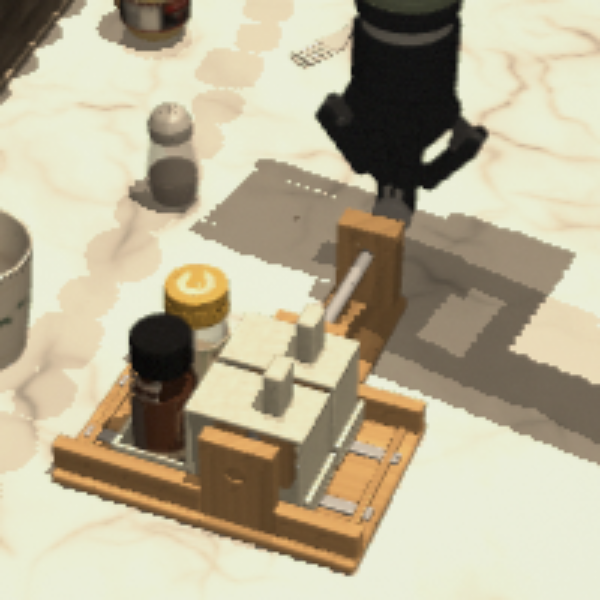

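Request:
{"method": "drive_tool", "body": {
  "increments": [
    {"rot": [0, 0, 0], "travel": [0.3, 0, 0], "grip": -1},
    {"rot": [0, 0, 0], "travel": [0.6, 0, 0], "grip": -1},
    {"rot": [0, 0, 0], "travel": [0.9, 0, 0], "grip": -1},
    {"rot": [0, 0, 0], "travel": [1.1, 0, 0], "grip": -1}
  ]
}}

```text
t: 14.35
tool_pos: [0.5328, -0.0913, 0.0362]
tcp_rot: [0.001, 0.731, 0.682, 0.002]
ft_force: [-0.2, -1.6, 0.6]
opening: 0.0
```

Request:
{"method": "drive_tool", "body": {
  "increments": [
    {"rot": [0, 0, 0], "travel": [0.2, 0, 0], "grip": -1},
    {"rot": [0, 0, 0], "travel": [0.4, 0, 0], "grip": -1},
    {"rot": [0, 0, 0], "travel": [0.6, 0, 0], "grip": -1},
    {"rot": [0, 0, 0], "travel": [0.6, 0, 0], "grip": -1}
  ]
}}

```text
t: 14.75
tool_pos: [0.5333, -0.0849, 0.0363]
tcp_rot: [0.001, 0.731, 0.682, 0.002]
ft_force: [0.7, -0.4, 1.1]
opening: -0.0004
```

```bash
python3 -c "
from h import *
go()"
```

```text
rot [ 0.2  -0.11  0.05]
t 14.75 tcp caddy [  -0.6 -219.3   36.3] open -0.4 F caddy [ 0.7 -0.4  1.1]
```

Home is expected near TCP −211 mm; stepping gently and watching force.

Request:
{"method": "drive_tool", "body": {
  "increments": [
    {"rot": [0, 0, 0], "travel": [0.2, 0, 0], "grip": -1},
    {"rot": [0, 0, 0], "travel": [0.4, 0, 0], "grip": -1},
    {"rot": [0, 0, 0], "travel": [0.5, 0, 0], "grip": -1},
    {"rot": [0, 0, 0], "travel": [0.5, 0, 0], "grip": -1}
  ]
}}

```text
t: 15.15
tool_pos: [0.5337, -0.0798, 0.0362]
tcp_rot: [0.001, 0.731, 0.682, 0.002]
ft_force: [0.6, -0.5, -0.7]
opening: -0.0001
```

Request:
{"method": "drive_tool", "body": {
  "increments": [
    {"rot": [0, 0, 0], "travel": [0.1, 0, 0], "grip": -1},
    {"rot": [0, 0, 0], "travel": [0.2, 0, 0], "grip": -1},
    {"rot": [0, 0, 0], "travel": [0.2, 0, 0], "grip": -1}
  ]
}}

```text
t: 15.45
tool_pos: [0.5339, -0.0778, 0.0363]
tcp_rot: [0.001, 0.731, 0.682, 0.002]
ft_force: [0.8, -1.6, 0.1]
opening: -0.0001
```

Request:
{"method": "drive_tool", "body": {
  "increments": [
    {"rot": [0, 0, 0], "travel": [0.1, 0, 0], "grip": -1},
    {"rot": [0, 0, 0], "travel": [0.2, 0, 0], "grip": -1},
    {"rot": [0, 0, 0], "travel": [0.2, 0, 0], "grip": -1}
  ]
}}

```text
t: 15.75
tool_pos: [0.534, -0.0757, 0.0363]
tcp_rot: [0.001, 0.731, 0.682, 0.002]
ft_force: [1.2, -1.8, -0.9]
opening: -0.0002
```

Request:
{"method": "drive_tool", "body": {
  "increments": [
    {"rot": [0, 0, 0], "travel": [0.1, 0, 0], "grip": -1},
    {"rot": [0, 0, 0], "travel": [0.2, 0, 0], "grip": -1},
    {"rot": [0, 0, 0], "travel": [0.2, 0, 0], "grip": -1}
  ]
}}

```text
t: 16.05
tool_pos: [0.5342, -0.074, 0.0363]
tcp_rot: [0.001, 0.731, 0.682, 0.002]
ft_force: [-0.4, -4.9, -0.6]
opening: -0.0002
```

Request:
{"method": "drive_tool", "body": {
  "increments": [
    {"rot": [0, 0, 0], "travel": [0.1, 0, 0], "grip": -1},
    {"rot": [0, 0, 0], "travel": [0.15, 0, 0], "grip": -1},
    {"rot": [0, 0, 0], "travel": [0.15, 0, 0], "grip": -1}
  ]
}}

```text
t: 16.35
tool_pos: [0.5342, -0.074, 0.0363]
tcp_rot: [0.002, 0.731, 0.683, 0.001]
ft_force: [-0.7, -9.7, -1.3]
opening: 0.0001
```

```bash
python3 -c "
from h import *
go()"
```

```text
rot [0.22 0.07 0.16]
t 16.35 tcp caddy [  -0.4 -208.3   36.3] open 0.1 F caddy [-0.  -9.8 -1.3]
```

Request:
{"method": "drive_tool", "body": {
  "increments": [
    {"rot": [0, 0, 0], "travel": [0.2, 0, 0], "grip": -1},
    {"rot": [0, 0, 0], "travel": [0.3, 0, 0], "grip": -1},
    {"rot": [0, 0, 0], "travel": [0.3, 0, 0], "grip": -1}
  ]
}}

```text
t: 16.65
tool_pos: [0.5342, -0.074, 0.0364]
tcp_rot: [0.004, 0.73, 0.684, -0.001]
ft_force: [-2.8, -16.0, -0.7]
opening: 0.0002
```

Request:
{"method": "drive_tool", "body": {
  "increments": [
    {"rot": [0, 0, 0], "travel": [-1, 0, 0], "grip": -1},
    {"rot": [0, 0, 0], "travel": [-3, 0, 0], "grip": -1},
    {"rot": [0, 0, 0], "travel": [-6, 0, 0], "grip": -1},
    {"rot": [0, 0, 0], "travel": [-9, 0, -3], "grip": -1},
    {"rot": [0, 0, 0], "travel": [-13, 0, -8], "grip": -1},
    {"rot": [0, 0, 0], "travel": [-18, 0, -12], "grip": -1},
    {"rot": [0, 0, 0], "travel": [-22, 0, -15], "grip": -1},
    {"rot": [0, 0, 0], "travel": [-22, 0, -15], "grip": -1},
    {"rot": [0, 0, 0], "travel": [-22, 0, -15], "grip": -1}
  ]
}}

```text
t: 17.55
tool_pos: [0.5204, -0.2955, 0.1908]
tcp_rot: [0.007, 0.731, 0.682, 0.0]
ft_force: [0.8, 0.7, 0.6]
opening: -0.0001
```

```bash
python3 -c "
from h import *
from plant import *
import cv2
go()
for n in ('top','side'):
    f=grab_frame(n); W=cloud(f); D=W[...,:2]-O; cx=D@ux; cy=D@uy; Z=W[...,2]
    c=f['color'][:,:,::-1]; c=c[180:320,260:480] if n=='top' else c[160:340,260:440]
    cv2.imwrite('pics/g_%s.png'%n,cv2.resize(c,None,fx=3.5,fy=3.5,interpolation=2))
    m=(abs(cx)<.02)&(cy<-.193)&(cy>-.23)&(Z>.03)&(Z<.075); print('head pts',m.sum(),cy[m].min() if m.any() else None)
    m=(abs(cx)<.012)&(cy>.0685)&(cy<.09)&(Z>.04)&(Z<.07); print('tip pts',m.sum(),cy[m].max() if m.any() else None)
    for a,y in (('r',-.027),('l',.027)):
        m=(abs(cx+.014)<.02)&(abs(cy-y)<.02)&(Z>.108)&(Z<.128); print(a,'tray',cx[m].mean()*1e3+14)
    for q in ('bar_head','bar','bar_tip'):
        for d in tip_of(f,q)[:2]:
            p=np.array(d['at']); r=p[:2]-O; print(n,q,np.round([r@ux*1e3,r@uy*1e3,p[2]*1e3],1),d['confidence'])
"
```

```text
rot [0.58 0.51 0.1 ]
t 17.55 tcp caddy [   1.5 -430.3  190.8] open -0.1 F caddy [0.8 0.8 0.6]
head pts 49 -0.19995913996529613
tip pts 0 None
r tray 0.4771762101058403
l tray 0.6109949058301432
top bar [   1.2 -185.2   50.2] 0.69
head pts 0 None
tip pts 100 0.07384282862554835
r tray 0.060277197470270494
l tray 0.07147667476120212
side bar_head [  -2.3 -199.8   56.3] 0.48
side bar [  -4.6 -187.9   53.3] 0.47
side bar_tip [ 2.4 70.5 53.9] 0.68
```

View pics/g_side.png

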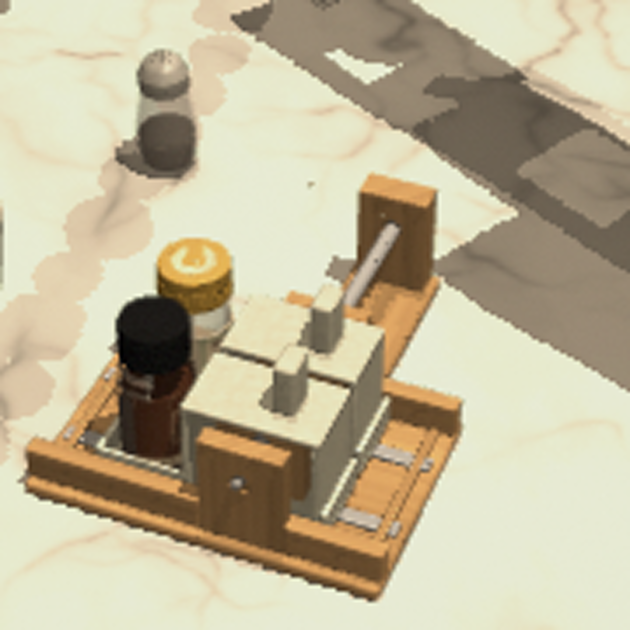

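View pics/g_top.png

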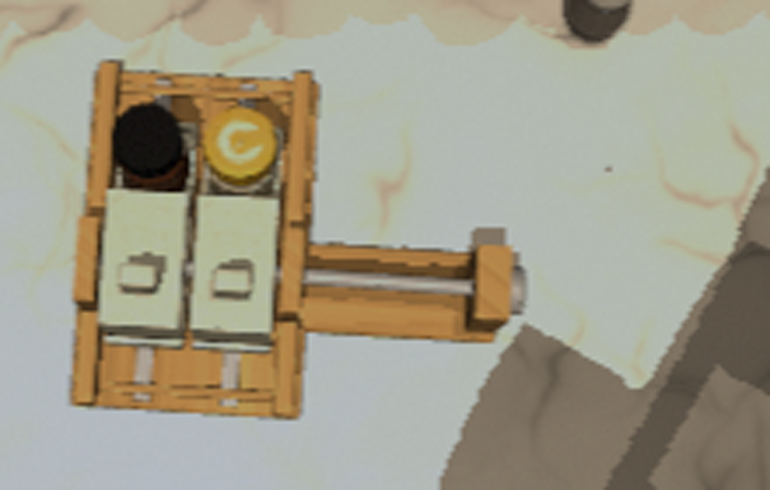

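```bash
python3 -c "
from plant import *
print(finish_job())"
```

```text
the job is handed in; nothing more can be done
None
```

The spice caddy is locked: both trays are in line and the bar is pushed fully home. I handed the job in at about 18 s of the 72 s allowed.

- **Trays:** I moved both by gripping their tabs, the right one by about 12 mm and the left by about 26 mm. The last views put both within about 0.6 mm of zero.
- **Bar:** It went through the left tray's hidden eye on the first try, with only a few newtons of push, so that tray needed no shifting. I pressed until it stopped firmly, at 16 N at most.
- **Final checks:** The head's outer face is at caddy y −200 mm, which is its home value. The tip reads about +70.5 mm and shows at the far cheek's hole in the side view.
- **Disagreements:** The top camera couldn't see the tip. The two cameras' tray readings differ by about 0.5 mm, which is within calibration.
- **Bystanders:** I did not go near the tin, the salt shaker or the garlic. I did not re-measure them at the end. The gripper was clear of everything when I handed in.

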